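# Torque the sample-chamber clamp nut with a click wrench

### The job

Tighten the bar-shaped clamp nut on top of the sample chamber with the click wrench from the rubber mat: set the wrench's slotted head down over the nut and turn it clockwise (seen from above) until the wrench clicks, then stop at once so that the nut is not overtightened. Then lift the wrench off and lay it gently back on the mat, the way up it lay before, let go of it, and leave everything else on the bench where it stands.

Things in the scene. Friction and masses are not known exactly. Their poses are not given: they have to be found in the camera images.
- wrench_grip (a point): The click wrench lies on the mat: 230 mm long, 0.38 kg, steel slotted head, black square handle (24 x 24 mm), steel knob 48 mm across at its end. This point: on the handle's axis near the balance, 24 mm above the wrench's underside; the handle runs from 45 mm towards the head to 60 mm towards the knob. x points along the handle to the head, whose centre is 125 mm away; z up.
- wrench_slot (a point): Middle of the roof of the slot under the wrench's head, on the vertical break-over pivot; 4 mm lower than wrench_grip, 20 mm above the underside. Head 48 x 46 mm. Slot along x (in line with the handle until it clicks), open at both ends and below, 28 mm wide, 20 mm deep, mouth flared. Fitted, this point lies on nut_top.
- wrench_head (a joint): Break-over of the click wrench (rad): how far the handle has swung clockwise relative to the head; 0 at rest. At 1.35 Nm clockwise it gives way (the click): resistance falls to 0.5 Nm as it swings to its stop at 0.12, beyond which the handle drives the nut on directly. It springs back to 0 when the handle is eased back.
- nut_top (a point): Middle of the nut's top face, 99 mm above the table. Nut: steel bar 44 mm long (x), 24 wide, 22 high, on the fixed drum-shaped chamber (base 110 x 170 mm, next highest part 80 mm), turning about the vertical here. Same turned half round. Fit the wrench with its handle along the nut's -x (towards the robot and its left): only there is room to sweep clockwise; 1.2 rad at most is needed.
- nut (a joint): How far the nut is tightened (rad), clockwise positive; starts hand-tight between -0.3 and 0.2. Turning it takes 0.75 Nm of friction plus 1.2 Nm per rad of this value; it stays where it is left. The wrench clicks at about 0.5; tight above 0.42, overtightened above 0.62.
- mat_top (a point): Middle of the top of the grey rubber mat, 290 x 120 mm, 4 mm thick, fixed to the table; x along its length. The wrench starts on it lengthwise, and belongs back on it.
- dropper: amber dropper bottle, 30 mm across, 75 mm high; bystander, origin on its underside
- jar: white lidded plastic jar, 60 mm across, 65 mm high; bystander, origin on its underside
- dish: shallow glass dish, 90 mm across, 15 mm high; bystander, origin on its underside
- screwdriver: plain dark-handled screwdriver lying down; bystander, origin on its underside
- spanner: plain flat steel spanner, 150 mm long, lying down; bystander (not the click wrench), origin on its underside
- marker: yellow marker pen lying down, 130 mm long; bystander, origin on its underside
- tray: open white plastic tray, 160 x 120 x 50 mm; bystander, origin on its underside
Not all that is in view belongs to the job. There is more than one size of the part that bears wrench_grip; the job needs the largest.

How it is judged:
By the outcome, as a careful person would: the job done as asked, in the order asked, and still so for the second after the job is handed in, with the robot touching nothing.
It also fails if it takes over 72 s, if anything falls off the work surface, if the arm or the gripper's body presses on something with over 40 N, if the wrist force passes 120 N, or if a joint passes its speed limit or range.

### The arm

A 7-joint arm with a two-finger parallel gripper is mounted at the origin on the work surface. World frame = base frame: x ahead of the robot, y to its left, z up, the work surface at z = 0. Lengths are in m, angles in rad, forces in N, time in s.
With the tool pointing down it reaches from about 0.425 to 0.925 m from the base axis. Payload 6.8 kg.
Tool frame: the origin (TCP) lies on the centre line of the jaws, within the pads' length; the fingertips stand 14 mm ahead of it and the grasp point (between the pads) lies 5 mm behind it (r.nose_length is the distance from the TCP to the fingertips, in m); z points along the fingers, y is the direction in which the jaws open and shut (so a half turn about z gives the same grasp; the last joint's range is limited). The gripper opens to 85 mm and grips with 20 to 120 N. Pads are 22 mm wide; open, the fingers measure 114 mm over their backs; the gripper's body (76 mm by 85 mm) begins 54 mm behind the grasp point. The pads swing forward as they close: fully open they stand 13 mm farther back than shut.
Start: joints at [1.053, 0.477, 0.022, 1.555, -0.011, 1.109, -0.083], TCP at [0.269, -0.619, 0.245] pointing down, gripper open.
Joint ranges: [-2.96, 2.96], [-0.34, 2.1], [-1.41, 1.46], [0.24, 2.44], [-1.37, 4.51], [0.17, 1.92], [-2.96, 2.96]. Speed limits (rad/s): [2.39, 2.39, 3.14, 3.14, 3.14, 3.14, 3.14].

### API

Orientations are given as a rotation vector (axis times angle).
In Python, from bench import r, imaging, look_for, outline_of gives the robot as it stands. The module is installed in compiled form; this text tells all that it offers.
- The arm moves only by the tool carry_out, never from a script. Its arguments are lists of equal length, an entry for each row: "offset": the shift along the tool's x, y, z as a fraction of full scale, a list of three; "turn": the turn, a rotation vector about the tool's x, y, z as a fraction of full scale, a list of three. A call has 1 to 8 rows; each row is the pose to reach, as a shift and turn from the pose commanded when the call began, along the tool's axes at that moment; what a row does not reach only later rows make up. Full scale, the value 1, is 0.5 m for a shift and 1.5 rad for a turn. A row lasts 1/10 s, in which the tool goes at most 50 mm and 8.59 degrees, less where a joint would pass 70% of its speed; a pose out of reach is approached as far as the arm can. A call with a number of a shift or a turn outside -1 to 1 is refused whole. A call with a gripper value outside its range is refused whole. "hand" is the closure, from 0 (fully open) to 1 (shut), set as the call begins (left out, the last holds). The fingers move at their own pace and stop on an object; "force" is the grip in N (left out, the last holds). Time passes only in rows, so rows that repeat a pose let the fingers close. It gives the time, the measured TCP pose, the force and the opening at its end, in the units of the state.
- r.get_obs(): the state, without advancing time (a new reading comes with each control period).
- imaging.grab_frame(name): name is "side" or "top" or "wrist"; returns a dict with "pixels" (480x640x3 uint8, red, green, blue), "fx", "fy", "cx", "cy" (pixels), "R" (3x3) and "t" (3): a world point X has camera coordinates R X + t. Camera axes: x right, y down, z forward; pixel columns grow to the right and rows downward; lengths in m; the calibration is good to about 2 mm. A picture is of the moment at which its call begins. There is no depth.
- r.hand_in(): hands the job in, once; it reports no verdict.
Trained networks look in the newest picture that a camera, given by its name, has taken for a name from the list of things; names that differ only in an ending like _2 or _b are one class to them, and where a whole thing is asked for, a point or a joint stands for the part that bears it (a point fixed in the world has none). Each returns a list of dicts, best first, with "score" (0 to 1); they miss things now and then, are a little off and sometimes report something else, mostly with a low value. They report only what shows in the picture. A call takes as long as a camera call. They do not tell look-alikes from the thing itself.
- look_for(query, camera): "xyz" ([x, y, z] in m, in the coordinates of the camera as it stood for that picture, good to about 4 mm: the middle of the surface that is visible of it).
- outline_of(query, camera): "region" (480x640 bool, what is visible of it).
The state is a dict: "clock": time; "joints": joint angles; "qvel": joint speeds; "tau": joint torques, N m; "tcp_pos": TCP position; "orientation": TCP orientation; "contact_force": force on the tool from outside, world axes, zero at the start; "moment": the same for the moment, N m; "grip_width": finger opening in m.
Only numpy, scipy, OpenCV 4.12 (cv2) and the standard library are available. Lean on these libraries where they do the work, as an engineer would, in place of code of your own. Each camera call takes 0.05 s, during which the arm holds its last target. There are 200 camera calls.

## Working session

There is one attempt and no reset: what is moved stays moved. The work goes in short steps, Python scripts to look and compute and a tool call to move; the robot and the scene stay as the last step left them, time stands still between calls to the robot, and variables do not carry over. Pictures are saved under pics/ and viewed, about 8 in all and at most 12, crops included, and the job is handed in when it is done.

Besides the shell and the picture viewer there is one more tool, called after "Call:" in YAML: its name, and indented under it one key for each argument. carry_out: Moves the arm, as the interface text tells. Shift numbers are shares of 0.5 m and turn numbers shares of 1.5 rad, none past 1 either way. Its arguments: {"type":"object","properties":{"offset":{"type":"array","items":{"type":"array","items":{"type":"number","minimum":-1,"maximum":1}}},"turn":{"type":"array","items":{"type":"array","items":{"type":"number","minimum":-1,"maximum":1}}},"hand":{"type":"number"},"force":{"type":"number"}},"required":["offset","turn"]}

```bash
mkdir -p pics
cat > h.py <<'E'
import numpy as np, cv2
from bench import r, imaging, look_for, outline_of
from scipy.spatial.transform import Rotation as Ro
def cam2w(f,p): return np.array(f["R"]).T@(np.array(p)-np.array(f["t"]))
def ray(f,u,v):
    R=np.array(f["R"]); o=-R.T@np.array(f["t"])
    d=R.T@np.array([(u-f["cx"])/f["fx"],(v-f["cy"])/f["fy"],1]); return o,d/np.linalg.norm(d)
def onz(f,u,v,z):
    o,d=ray(f,u,v); return o+d*(z-o[2])/d[2]
def proj(f,X):
    c=np.array(f["R"])@np.array(X)+np.array(f["t"]); return f["fx"]*c[0]/c[2]+f["cx"],f["fy"]*c[1]/c[2]+f["cy"]
def tri(a,b):
    (o1,d1),(o2,d2)=a,b
    s=np.linalg.lstsq(np.c_[d1,-d2],o2-o1,rcond=None)[0]
    p,q=o1+s[0]*d1,o2+s[1]*d2; return (p+q)/2,np.linalg.norm(p-q)
def save(f,n): cv2.imwrite(f"pics/{n}.png",cv2.cvtColor(f["pixels"],cv2.COLOR_RGB2BGR))
E
python3 - <<'E'
from h import *
np.set_printoptions(precision=3,suppress=True)
o=r.get_obs(); print(o["clock"],o["tcp_pos"],o["orientation"],o["grip_width"])
for c in ["top","side","wrist"]:
    f=imaging.grab_frame(c); save(f,c+"0"); print(c,cam2w(f,[0,0,0]),f["fx"],f["cx"],f["cy"]);print(np.array(f["R"]))
    if c=="wrist": continue
    for q in ["wrench_grip","wrench_slot","wrench_head","nut_top","nut","mat_top","spanner","tray"]:
        for d in look_for(q,c)[:4]:
            w=cam2w(f,d["xyz"]); print(c,q,round(d["score"],2),w,np.round(proj(f,w)))
E
```

```text
0.0 [ 0.269 -0.619  0.244] [-3.074 -0.639  0.001] 0.08554787557584799
top [0.309 0.035 1.052] 467.44019427549176 330.9228747046431 236.19418420926615
[[-0.015 -1.    -0.01 ]
 [-0.984  0.016 -0.175]
 [ 0.175  0.007 -0.985]]
top wrench_grip 0.88 [0.46  0.241 0.037] [240. 251.]
top wrench_grip 0.88 [ 0.299 -0.278  0.026] [481. 322.]
top wrench_grip 0.58 [0.18  0.341 0.022] [192. 383.]
top wrench_slot 0.73 [ 0.239 -0.273  0.018] [480. 350.]
top wrench_slot 0.61 [0.529 0.181 0.034] [269. 220.]
top wrench_slot 0.54 [0.137 0.365 0.017] [181. 404.]
top wrench_head 0.82 [0.531 0.177 0.032] [270. 219.]
top wrench_head 0.58 [ 0.235 -0.272  0.021] [480. 352.]
top wrench_head 0.54 [0.131 0.365 0.023] [180. 407.]
top nut_top 0.58 [ 0.596 -0.08   0.097] [387. 180.]
top nut 0.61 [ 0.604 -0.077  0.099] [386. 177.]
top mat_top 0.56 [0.463 0.24  0.004] [244. 251.]
top spanner 0.8 [0.404 0.085 0.008] [312. 276.]
top tray 0.84 [0.669 0.442 0.005] [160. 166.]
top tray 0.3 [0.772 0.193 0.012] [266. 121.]
side [0.456 0.743 0.833] 489.76945392840184 316.94274802967794 236.53946643140782
[[-0.999  0.03  -0.01
[... 402 characters left out ...]
 [0.54  0.197 0.035] [273. 313.]
side wrench_head 0.75 [0.539 0.195 0.038] [273. 311.]
side wrench_head 0.53 [0.147 0.379 0.021] [498. 398.]
side wrench_head 0.48 [ 0.6   -0.072  0.101] [247. 196.]
side nut_top 0.58 [0.543 0.201 0.033] [272. 315.]
side nut_top 0.52 [ 0.601 -0.072  0.1  ] [247. 196.]
side nut 0.71 [ 0.601 -0.073  0.101] [247. 196.]
side mat_top 0.96 [0.459 0.255 0.002] [316. 347.]
side spanner 0.71 [0.404 0.087 0.01 ] [339. 274.]
side tray 0.73 [0.68  0.425 0.006] [186. 440.]
side tray 0.58 [0.457 0.258 0.002] [317. 348.]
wrist [ 0.332 -0.591  0.374] 398.94214588338065 321.7683049913656 245.5474252702475
[[ 0.398 -0.917 -0.001]
 [-0.881 -0.383  0.278]
 [-0.255 -0.11  -0.961]]
```

View pics/top0.png

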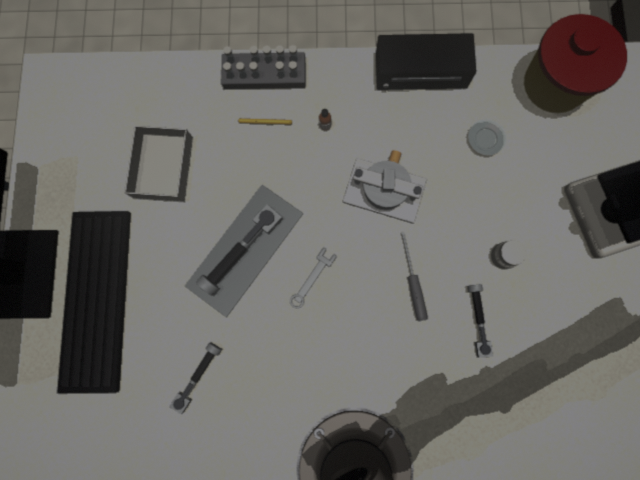

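View pics/side0.png

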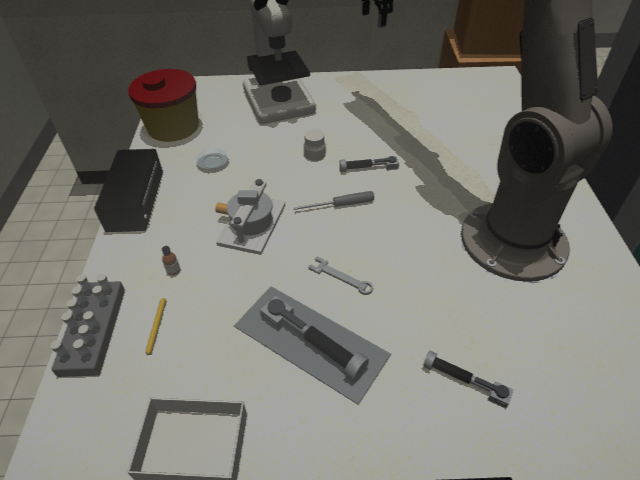

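The top view shows these wrench-like things: the large click wrench on the mat (240,251), small wrenches at (480,320) and (195,378), and the spanner (315,278). I choose the one on the mat, since it is the largest and lies where described. The chamber is at (387,183), with its nut near (388,178). I'll check both in one close crop and measure the axes.

Run:
```python
from h import *
np.set_printoptions(precision=4,suppress=True)
F={}
for c in ["top","side"]:
    f=imaging.grab_frame(c); F[c]=f
    for q in ["wrench_grip","nut","mat_top"]:
        for d in outline_of(q,c)[:3]:
            m=d["region"].astype(np.uint8); 
            ys,xs=np.nonzero(m); rc=cv2.minAreaRect(np.c_[xs,ys].astype(np.float32))
            print(c,q,round(d["score"],2),m.sum(),rc)
T=F["top"]["pixels"][...,::-1]; S=F["side"]["pixels"][...,::-1]
a=cv2.resize(T[175:325,175:325],(400,400),interpolation=cv2.INTER_CUBIC)
b=cv2.resize(T[140:230,335:435],(400,360),interpolation=cv2.INTER_CUBIC)[:200*2]
c=cv2.resize(S[170:260,200:300],(400,200*2-40),interpolation=cv2.INTER_CUBIC)
d=np.zeros((600,800,3),np.uint8); d[:400,:400]=a; d[:360,400:]=b; 
c=cv2.resize(S[172:252,205:295],(270,240),interpolation=cv2.INTER_CUBIC); d[360:600,400:670]=c
cv2.imwrite("pics/crop1.png",cv2.convertScaleAbs(d,alpha=1.5))
```

```text
top wrench_grip 0.92 732 ((477.97894287109375, 320.9215087890625), (73.15467071533203, 16.937847137451172), 80.6900634765625)
top wrench_grip 0.85 1675 ((238.9031219482422, 250.57681274414062), (22.8426513671875, 107.55758666992188), 42.11703872680664)
top wrench_grip 0.59 816 ((194.6470489501953, 378.0882263183594), (15.94936752319336, 77.00286102294922), 30.963754653930664)
top nut 0.67 276 ((388.0, 180.0), (22.0, 12.0), 90.0)
top nut 0.49 5015 ((243.1000213623047, 250.20004272460938), (52.400001525878906, 129.40000915527344), 36.869895935058594)
top mat_top 0.85 5061 ((242.97998046875, 249.86000061035156), (53.0, 129.0), 36.869895935058594)
side wrench_grip 0.89 528 ((368.3902282714844, 163.41957092285156), (13.073274612426758, 59.20173645019531), 87.56334686279297)
side wrench_grip 0.88 1137 ((467.1000671386719, 377.8000183105469), (93.91485595703125, 19.230182647705078), 26.56505012512207)
side wrench_grip 0.74 2159 ((313.2574462890625, 337.7129211425781), (119.79622650146484, 27.302257537841797), 34.47921371459961)
side nut 0.76 287 ((247.5, 197.0), (14.0, 21.0), 90.0)
side mat_top 0.86 6062 ((311.0294494628906, 341.11767578125), (148.34628295898438, 60.539005279541016), 30.963756561279297)
```

View pics/crop1.png

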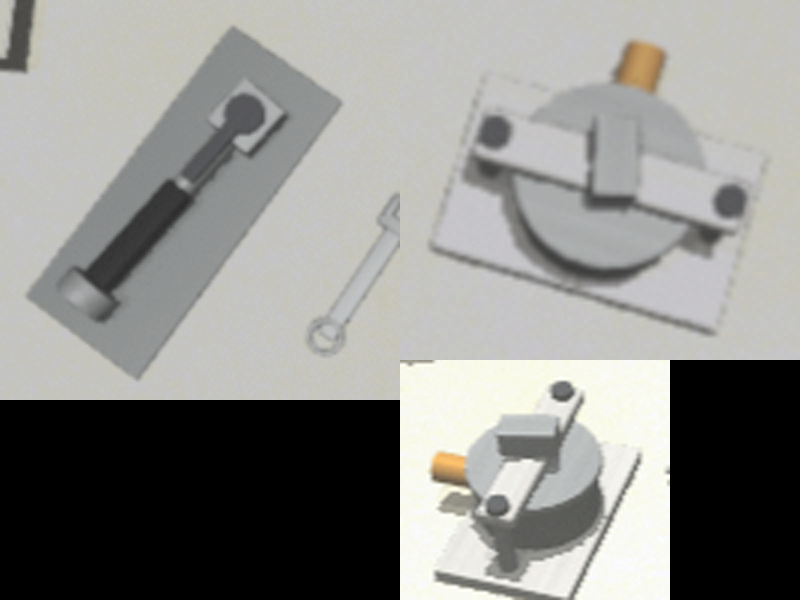

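The crop confirms it: the large wrench lies on the mat with its head at the far right end (crop 245,115), slotted block underneath. The nut is the grey bar (crop 613,155) lying roughly along world x. I'll move over the nut first with the wrist camera.

```bash
cat >> h.py <<'E'
np.set_printoptions(precision=4,suppress=True)
def down(yaw): return Ro.from_matrix([[np.cos(yaw),np.sin(yaw),0],[np.sin(yaw),-np.cos(yaw),0],[0,0,-1]])
def go(*targets):
    "targets (pos,yaw): print offset/turn fractions from the present pose"
    o=r.get_obs(); R0=Ro.from_rotvec(o["orientation"]); p0=np.array(o["tcp_pos"])
    for p,y in targets:
        print("offset",(R0.inv().apply(np.array(p)-p0)/.5).round(4),"turn",((R0.inv()*down(y)).as_rotvec()/1.5).round(4))
def state():
    o=r.get_obs(); R=Ro.from_rotvec(o["orientation"]).as_matrix()
    print("t",round(o["clock"],2),"tcp",np.array(o["tcp_pos"]),"yaw",round(np.arctan2(R[1,0],R[0,0]),4),"z",R[:,2],"F",np.array(o["contact_force"]),"M",np.array(o["moment"]),"w",round(o["grip_width"],4),"q",np.array(o["joints"]))
E
python3 - <<'E'
from h import *
state(); go(((.40,-.35,.28),.9),((.55,-.10,.28),1.7))
E
```

```text
t 1.35 tcp [ 0.2689 -0.6191  0.2453] yaw 0.4098 z [ 0. -0. -1.] F [-0.3033  0.7546 -0.608 ] M [-0.0617 -0.0027 -0.0152] w 0.0856 q [ 1.0529  0.477   0.0224  1.5554 -0.0115  1.1093 -0.0831]
offset [ 0.4549 -0.3893 -0.0694] turn [ 0.     -0.     -0.3268]
offset [ 0.9292 -0.7284 -0.0694] turn [ 0.      0.     -0.8602]
```

Call:
carry_out:
  offset:
    - [0.455,-0.389,-0.07]
    - [0.455,-0.389,-0.07]
    - [0.455,-0.389,-0.07]
    - [0.455,-0.389,-0.07]
    - [0.455,-0.389,-0.07]
    - [0.455,-0.389,-0.07]
    - [0.93,-0.73,-0.07]
    - [0.93,-0.73,-0.07]
  turn:
    - [0,0,-0.86]
    - [0,0,-0.86]
    - [0,0,-0.86]
    - [0,0,-0.86]
    - [0,0,-0.86]
    - [0,0,-0.86]
    - [0,0,-0.86]
    - [0,0,-0.86]

```text
clock: 2.15
tcp_pos: [0.4515, -0.2638, 0.2809]
orientation: [2.17, 2.269, -0.0]
contact_force: [1.1, -1.1, 0.2]
grip_width: 0.0855
```

Run:
```python
from h import *
state(); go(((.55,-.06,.25),1.9))
```

```text
t 2.15 tcp [ 0.4515 -0.2638  0.2809] yaw 1.6156 z [ 0.0011 -0.0011 -1.    ] F [ 1.0642 -1.1398  0.1596] M [-0.0241 -0.0587  0.0045] w 0.0855 q [ 0.7307  0.2161 -0.3722  1.8548  0.089   1.0853  0.3697]
offset [0.3984 0.215  0.0616] turn [ 0.0006  0.0009 -0.1896]
```

Call:
carry_out:
  offset:
    - [0.4,0.21,0.06]
    - [0.4,0.21,0.06]
    - [0.4,0.21,0.06]
    - [0.4,0.21,0.06]
    - [0.4,0.21,0.06]
    - [0.4,0.21,0.06]
    - [0.4,0.21,0.06]
  turn:
    - [0,0,-0.19]
    - [0,0,-0.19]
    - [0,0,-0.19]
    - [0,0,-0.19]
    - [0,0,-0.19]
    - [0,0,-0.19]
    - [0,0,-0.19]

```text
clock: 2.85
tcp_pos: [0.5479, -0.0613, 0.2501]
orientation: [-1.832, -2.552, 0.001]
contact_force: [0.2, -0.1, 0.4]
grip_width: 0.0852
```

Run:
```python
from h import *
state()
f=imaging.grab_frame("wrist"); save(f,"w1")
np.savez("w1.npz",**f)
print(cam2w(f,[0,0,0]))
for q in ["nut","nut_top","wrench_slot","wrench_grip"]:
    for d in look_for(q,"wrist")[:3]:
        w=cam2w(f,d["xyz"]); print(q,round(d["score"],2),w,np.round(proj(f,w)))
m=outline_of("nut","wrist")
for d in m[:2]:
    ys,xs=np.nonzero(d["region"]); print(d["score"],len(xs),cv2.minAreaRect(np.c_[xs,ys].astype(np.float32)))
go(((.44,.21,.25),2.44))
```

```text
t 2.85 tcp [ 0.5479 -0.0613  0.2501] yaw 1.896 z [-0.0004 -0.0003 -1.    ] F [ 0.2285 -0.0864  0.3794] M [-0.0056  0.0075 -0.0083] w 0.0852 q [ 0.424   0.3156 -0.5204  1.8202  0.1789  1.0528  0.161 ]
[0.524  0.0054 0.3787]
nut 0.82 [ 0.5947 -0.0786  0.1009] [376. 274.]
nut_top 0.91 [ 0.5955 -0.082   0.0995] [375. 278.]
wrench_grip 0.66 [ 0.3411 -0.2712  0.024 ] [ 59. 343.]
0.8 2210 ((378.4162292480469, 273.9422607421875), (63.05445861816406, 36.879241943359375), 22.03622817993164)
offset [ 0.5858 -0.0317  0.0004] turn [-0.0001  0.0004 -0.365 ]
```

View pics/w1.png

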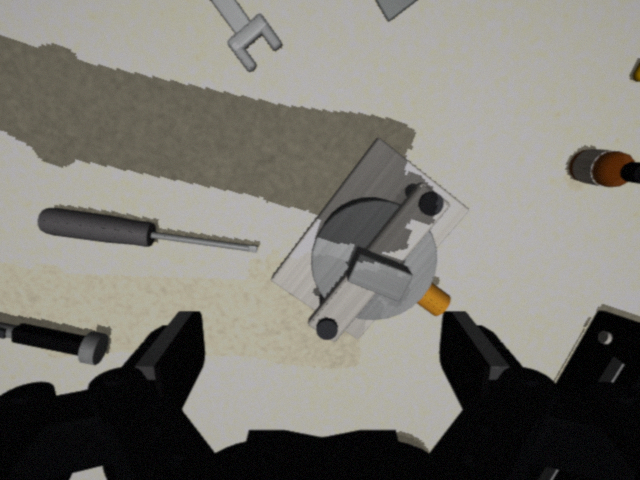

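The nut's top face spans roughly (352,258) to (410,300), beside the clamp bar running (430,203)–(327,328). I'll move on over the wrench.

Call:
carry_out:
  offset:
    - [0.586,-0.032,0]
    - [0.586,-0.032,0]
    - [0.586,-0.032,0]
    - [0.586,-0.032,0]
    - [0.586,-0.032,0]
    - [0.586,-0.032,0]
    - [0.586,-0.032,0]
    - [0.586,-0.032,0]
  turn:
    - [0,0,-0.365]
    - [0,0,-0.365]
    - [0,0,-0.365]
    - [0,0,-0.365]
    - [0,0,-0.365]
    - [0,0,-0.365]
    - [0,0,-0.365]
    - [0,0,-0.365]

```text
clock: 3.95
tcp_pos: [0.4393, 0.2114, 0.2504]
orientation: [1.074, 2.952, -0.0]
contact_force: [0.9, -0.2, -0.7]
grip_width: 0.0853
```

Run:
```python
from h import *
state()
f=imaging.grab_frame("wrist"); np.savez("w2.npz",**f)
for q in ["wrench_grip","wrench_slot","wrench_head","mat_top"]:
    for d in look_for(q,"wrist")[:2]:
        w=cam2w(f,d["xyz"]); print(q,round(d["score"],2),w,np.round(proj(f,w)))
g=np.load("w1.npz"); N=cv2.resize(g["pixels"][230:330,320:440,::-1],(600,500),interpolation=cv2.INTER_CUBIC)
d=np.zeros((600,800,3),np.uint8)
d[:480,:640]=f["pixels"][...,::-1]
cv2.imwrite("pics/w2.png",d[:480,:640]); cv2.imwrite("pics/n1.png",cv2.convertScaleAbs(N,alpha=1.3))
```

```text
t 3.95 tcp [0.4393 0.2114 0.2504] yaw 2.444 z [ 0.0005 -0.0003 -1.    ] F [ 0.9074 -0.2086 -0.7149] M [-0.0153  0.0009 -0.0222] w 0.0853 q [ 0.1048  0.2459 -0.7802  1.9455  0.2019  1.0285  0.1078]
wrench_grip 0.88 [0.448  0.2545 0.041 ] [368. 192.]
wrench_slot 0.93 [0.5297 0.191  0.0309] [368. 300.]
wrench_head 0.82 [0.5249 0.1869 0.0336] [361. 300.]
mat_top 0.92 [0.4474 0.2531 0.0025] [362. 187.]
```

View pics/w2.png

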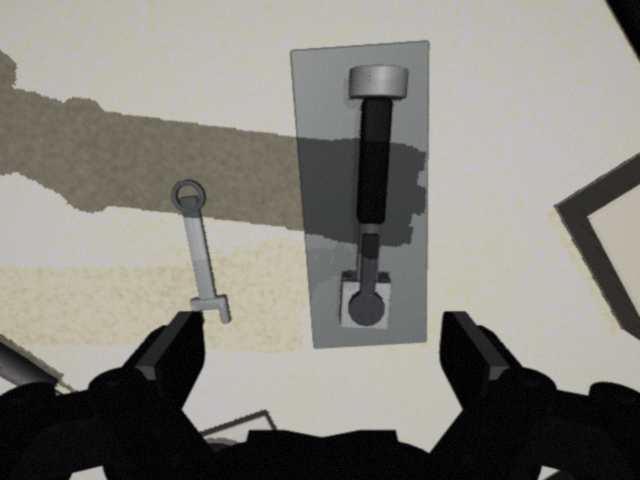

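View pics/n1.png

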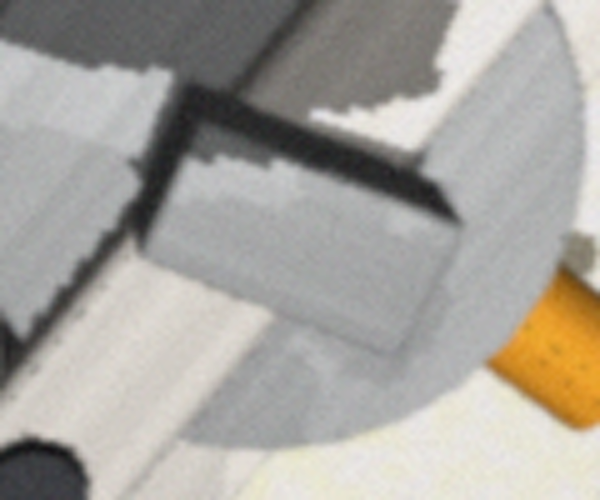

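The wrist view shows the wrench with its knob at (378,82), black handle (377,98)–(371,223) and head disc (367,308). The nut's top-face corners in the crop are about (198,118), (463,225), (395,352), (145,248). Next I'll compute poses.

Run:
```python
from h import *
g=dict(np.load("w1.npz")); c=np.array([(198,118),(463,225),(395,352),(145,248)])/5+[320,230]
P=np.array([onz(g,u-.4,v-.4,.099) for u,v in c]); print("nut",P,"ctr",P.mean(0),"len",np.linalg.norm(P[1]-P[0]),np.linalg.norm(P[2]-P[3]),"wid",np.linalg.norm(P[3]-P[0]),np.linalg.norm(P[2]-P[1]))
d=P[1]-P[0]+P[2]-P[3]; print("nutyaw",np.arctan2(d[1],d[0]))
f=dict(np.load("w2.npz")); t=imaging.grab_frame("top"); s=imaging.grab_frame("side")
# nut height by triangulation: centre of visible top
def seg(f,box):
    x0,y0,x1,y1=box; G=f["pixels"].max(2)[y0:y1,x0:x1]; m=(G<45).astype(np.uint8)
    n,l,st,ce=cv2.connectedComponentsWithStats(m); k=1+st[1:,4].argmax(); ys,xs=np.nonzero(l==k)
    rc=cv2.minAreaRect(np.c_[xs+x0,ys+y0].astype(np.float32)); b=cv2.boxPoints(rc)
    return rc,b,len(xs)
W=[]
for n,F,box in [("w",f,(345,90,400,228)),("t",t,(195,215,265,290)),("s",s,(290,315,370,380))]:
    rc,b,k=seg(F,box); print(n,rc,k)
    e=sorted([(np.linalg.norm(b[i]-b[(i+1)%4]),i) for i in range(4)])[:2]
    m=[(b[i]+b[(i+1)%4])/2 for _,i in e]
    W.append((F,[np.array(x) for x in m])); print(" ends",m,[onz(F,*x,.04) for x in m])
(fw,mw),(ft,mt)=W[0],W[1]
mw.sort(key=lambda x:-x[1]); mt.sort(key=lambda x:x[1])  # head end first
for a,b in zip(mw,mt): print("tri",tri(ray(fw,*a),ray(ft,*b)))
print("knob/disc on z", onz(f,367,308,.05),onz(f,378,82,.04))
mat=[(291,50),(428,41),(426,341),(314,348)]
M=np.array([onz(f,*p,.004) for p in mat]); print("mat",M,M.mean(0)); dd=M[3]-M[0]+M[2]-M[1]; print(np.arctan2(dd[1],dd[0]),np.linalg.norm(M[3]-M[0]),np.linalg.norm(M[1]-M[0]))
cr=cv2.resize(f["pixels"][60:340,330:410,::-1],(240,840))
```

```text
nut [[ 0.5775 -0.0679  0.099 ]
 [ 0.6206 -0.0709  0.099 ]
 [ 0.6186 -0.0933  0.099 ]
 [ 0.577  -0.0895  0.099 ]] ctr [ 0.5984 -0.0804  0.099 ] len 0.04327162670210039 0.04182598266007364 wid 0.021654366249887654 0.022414320509996005
nutyaw -0.07972110874839707
w ((375.0, 160.0), (128.0, 48.0), 90.0) 3880
 ends [array([375.,  96.], dtype=float32), array([375., 224.], dtype=float32)] [array([0.391 , 0.3061, 0.04  ]), array([0.4738, 0.2418, 0.04  ])]Traceback (most recent call last):
  File "<stdin>", line 14, in <module>
  File "<stdin>", line 9, in seg
ValueError: attempt to get argmax of an empty sequence
```

Run:
```python
from h import *
f=dict(np.load("w2.npz")); t=imaging.grab_frame("top"); s=imaging.grab_frame("side")
np.savez("t.npz",**t)
G=f["pixels"].max(2)
for y in (110,135,160,185,210): print(y,G[y,350:400:2])
T=t["pixels"].max(2)
print(T[262,205:245]); print(T[250,215:255])
# crop panel, 4x
a=cv2.resize(f["pixels"][60:210,335:415,::-1],(320,600),interpolation=cv2.INTER_CUBIC)
b=cv2.resize(t["pixels"][195:300,190:290,::-1],(480,504),interpolation=cv2.INTER_CUBIC)
p=np.zeros((600,800,3),np.uint8); p[:,:320]=a; p[:504,320:]=b
cv2.imwrite("pics/wr.png",cv2.convertScaleAbs(p,alpha=2))
```

```text
110 [137 136 136 125 120  83  17  14  19  29  30  35  27  22  26  26  25  28
  21  20  15  80 127 129 130]
135 [134 131 126 121 109  35   4  19  27  31  32  35  28  25  30  25  19  20
  25  22  65 127 131 127 132]
160 [66 64 59 57 41 14  2 13 12 19 10 11 10 13 11 11  0 14 15 27 58 67 67 70
 67]
185 [69 61 51 51 21  5 11 10 13 14 15 16 15 12 14 12 14  8 25 57 66 65 64 63
 64]
210 [65 56 52 34  8  4 11 12 14  8 12 14  9 10  4 14 15 19 54 66 69 65 64 67
 65]
[87 88 87 88 88 88 88 87 88 88 88 87 88 87 88 87 87 86 87 87 87 86 88 86
 86 87 86 85 85 85 86 85 85 84 84 85 84 85 84 83]
[86 86 87 87 87 86 86 86 86 85 84 86 85 84 85 85 84 84 83 83 82 82 82 82
 81 81 81 81 81 80 79 79 79 78 78 77 77 75 76 75]
```

View pics/wr.png

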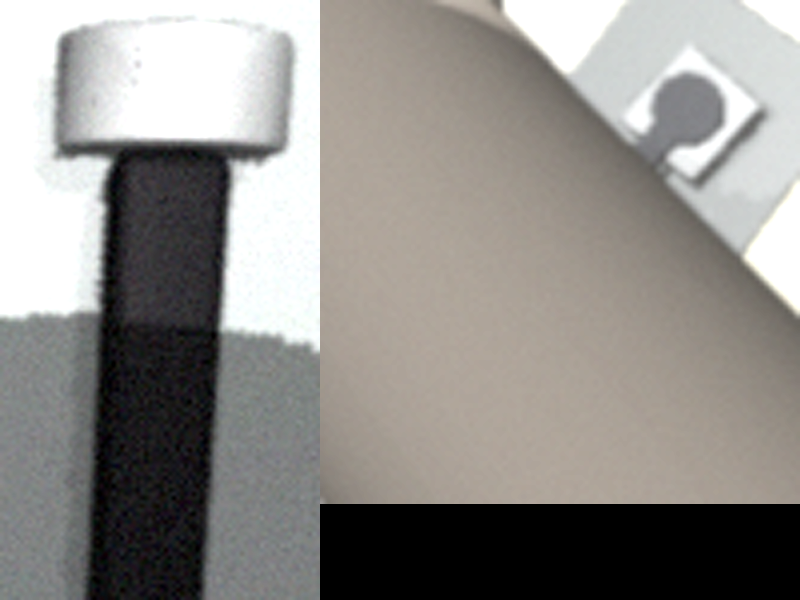

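Run:
```python
from h import *
f=dict(np.load("w2.npz"))
E=np.array([onz(f,u,v,.04) for u,v in [(392,110),(390,135),(389,160),(387.3,185),(385.5,210)]])
dm=E[-1]-E[0]; yaw=np.arctan2(dm[1],dm[0]); 
l=cv2.fitLine(E[:,:2].astype(np.float32),2,0,.01,.01).ravel(); d=l[:2]*np.sign(l[0]); yaw=np.arctan2(d[1],d[0]); print("yaw",yaw)
n=np.array([-d[1],d[0]]); c=l[2:]; 
cam=cam2w(f,[0,0,0]); 
for sgn in (1,-1):
    q=c+sgn*n*.012; print(sgn,proj(f,[*q,.04]))
ins=[sg for sg in (1,-1) if proj(f,[*(c+sg*n*.012),.04])[0]<proj(f,[*c,.04])[0]][0]
c=c+ins*n*.012
def along(X): return (X[:2]-c)@d
kn=along(onz(f,379,97.5,.04)); he=along(onz(f,371,223,.04)); print("handle len",he-kn)
gr=[c+d*(kn+.060),c+d*(he-.045)]; print("grip",gr)
for z in (.05,.055,.06): print("disc",z,onz(f,367,308,z), "lat",(onz(f,367,308,z)[:2]-c)@n, "along from grip",along(onz(f,367,308,z))-(kn+he+.015)/2)
# height by triangulation with top0 (disc centre, handle mid)
t=dict(np.load("t.npz")); p=cv2.imread("pics/top0.png").max(2); print("top disc px est 480crop->", 190+688/4.8,195+110/4.8)
print("disc tri",tri(ray(f,367,308),ray(t,190+688/4.8,195+110/4.8)))
ys,xs=np.nonzero(p[215:290,195:265]<45); rc=cv2.minAreaRect(np.c_[xs+195,ys+215].astype(np.float32)); print("top handle",rc,len(xs))
print("tri mid",tri(ray(f,374.5,160),ray(t,*rc[0])))
g=dict(np.load("w1.npz")); 
print("nut tri", tri(ray(g,*(np.array([300,236])/5+[320,230])),ray(t,335+613/4,140+150/4)))
mat=[(291,50),(428,41),(426,341),(314,348)]
M=np.array([onz(f,*p,.004) for p in mat]); dd=M[3]-M[0]+M[2]-M[1]; print("mat",M.mean(0),np.arctan2(dd[1],dd[0]),np.linalg.norm(M[3]-M[0]),np.linalg.norm(M[1]-M[0]))
```

```text
yaw -0.7151632
1 (np.float64(403.08900195578406), np.float64(161.1095119767316))
-1 (np.float64(374.31856473689066), np.float64(160.59626892524076))
handle len 0.10270908483349862
grip [array([0.4386, 0.2677]), array([0.4368, 0.2692])]
disc 0.05 [0.5276 0.1892 0.05  ] lat -0.0008603095347539946 along from grip 0.11986064193679438
disc 0.055 [0.5255 0.1902 0.055 ] lat -0.0015204085907353712 along from grip 0.11753861953785535
disc 0.06 [0.5233 0.1912 0.06  ] lat -0.002180507646716838 along from grip 0.11521659713891627
top disc px est 480crop-> 333.33333333333337 217.91666666666666
disc tri (array([ 0.6461,  0.0764, -0.3149]), np.float64(0.11041927147738902))
top handle ((226.7805633544922, 263.39141845703125), (11.637236595153809, 48.63423538208008), 42.273685455322266) 556
tri mid (array([0.4349, 0.2766, 0.0113]), np.float64(0.0011916504319075235))
nut tri (array([-0.1971,  0.72  ,  2.8862]), np.float64(0.1526630709820946))
mat [0.4669 0.241  0.004 ] -0.6328526305737021 0.28770876514111793 0.11710366687035509
```

Run:
```python
from h import *
f=dict(np.load("w2.npz"));t=dict(np.load("t.npz"));g=dict(np.load("w1.npz"))
print("disc",tri(ray(f,367,308),ray(t,266.7,217.9)))
print("nut",tri(ray(g,*(np.array([300,236])/5+[320-.4,230-.4])),ray(t,388.2,177.5)))
for z in (.03,.04): print(proj(f,[.432,.2735,z]),proj(t,[.432,.2735,z]))
print("nut reproj",proj(t,[.5984,-.0804,.099]))
go(((.4377,.2685,.12),2.427),((.4377,.2685,.035),2.427))
```

```text
disc (array([0.5343, 0.1853, 0.033 ]), np.float64(0.0017175391996794187))
nut (array([ 0.6   , -0.0808,  0.0993]), np.float64(0.003662356033071276))
(np.float64(372.8205844666803), np.float64(161.8593545550762)) (np.float64(226.25095070934742), np.float64(263.9293631580589))
(np.float64(374.2970217471115), np.float64(162.77118137735823)) (np.float64(225.1945047924803), np.float64(263.39524383282037))
nut reproj (np.float64(387.8292560722255), np.float64(179.14093929331858))
offset [0.0778 0.086  0.2603] turn [-0.0001  0.      0.0094]
offset [0.0778 0.086  0.4303] turn [-0.0001  0.      0.0094]
```

Call:
carry_out:
  offset:
    - [0.078,0.086,0.26]
    - [0.078,0.086,0.26]
    - [0.078,0.086,0.26]
    - [0.078,0.086,0.26]
    - [0.078,0.086,0.26]
    - [0.078,0.086,0.26]
  turn:
    - [0,0,0.01]
    - [0,0,0.01]
    - [0,0,0.01]
    - [0,0,0.01]
    - [0,0,0.01]
    - [0,0,0.01]

```text
clock: 5.0
tcp_pos: [0.4385, 0.269, 0.1219]
orientation: [1.099, 2.941, 0.002]
contact_force: [0.5, -0.8, 1.0]
grip_width: 0.0853
```

Run:
```python
from h import *
state(); go(((.4377,.2685,.025),2.427))
f=imaging.grab_frame("wrist"); save(f,"w3"); np.savez("w3.npz",**f)
for X in ([.4377,.2685,.04],[.4604,.2488,.04],[.432-.0377,.2735+.0328,.04]): print(proj(f,X))
```

```text
t 5.0 tcp [0.4385 0.269  0.1219] yaw 2.4261 z [ 0.0024  0.0008 -1.    ] F [ 0.5458 -0.7913  0.9645] M [-0.002  -0.0467  0.0103] w 0.0853 q [-0.1046  0.4679 -0.7024  2.01    0.4173  0.8059 -0.1934]
offset [ 0.0008 -0.0023  0.1938] turn [ 0.0014  0.0009 -0.0006]
(np.float64(321.5500348344033), np.float64(263.4676715051056))
(np.float64(321.5952285179194), np.float64(312.81348019060226))
(np.float64(321.6517301057069), np.float64(157.79203999628794))
```

View pics/w3.png

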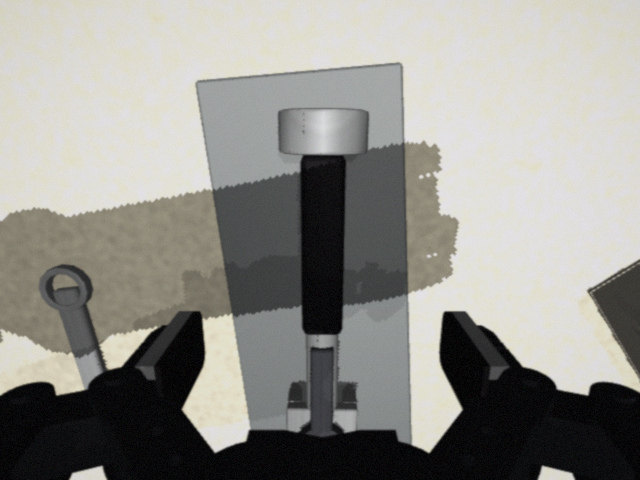

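The wrench is centred between the jaws: handle from (323,157) to (322,333), within 1 mm of the prediction. I'll descend and grip.

Call:
carry_out:
  offset:
    - [0,-0.002,0.08]
    - [0,-0.002,0.14]
    - [0,-0.002,0.17]
    - [0,-0.002,0.19]
    - [0.0008,-0.002,0.194]
    - [0.0008,-0.002,0.194]
    - [0.0008,-0.002,0.194]
    - [0.0008,-0.002,0.194]
  turn:
    - [0,0,0]
    - [0,0,0]
    - [0,0,0]
    - [0,0,0]
    - [0,0,0]
    - [0,0,0]
    - [0,0,0]
    - [0,0,0]
  hand: 0

```text
clock: 5.85
tcp_pos: [0.4369, 0.2691, 0.0241]
orientation: [1.098, 2.942, 0.002]
contact_force: [-0.6, 0.9, 0.7]
grip_width: 0.0857
```

Call:
carry_out:
  offset:
    - [0,0,0]
    - [0,0,0]
    - [0,0,0]
    - [0,0,0]
    - [0,0,0]
    - [0,0,0]
    - [0,0,0]
    - [0,0,0]
  turn:
    - [0,0,0]
    - [0,0,0]
    - [0,0,0]
    - [0,0,0]
    - [0,0,0]
    - [0,0,0]
    - [0,0,0]
    - [0,0,0]
  hand: 1
  force: 90

```text
clock: 6.65
tcp_pos: [0.4365, 0.2689, 0.0236]
orientation: [1.097, 2.943, 0.0]
contact_force: [-0.7, -0.6, 5.0]
grip_width: 0.0227
```

Run:
```python
from h import *
state()
```

```text
t 6.65 tcp [0.4365 0.2689 0.0236] yaw 2.4278 z [ 0.0006  0.0001 -1.    ] F [-0.6586 -0.6118  5.0109] M [-0.1285  0.1885  0.1645] w 0.0227 q [-0.2063  0.6167 -0.5865  2.0616  0.5772  0.6274 -0.331 ]
```

Call:
carry_out:
  offset:
    - [0,0,-0.02]
    - [0,0,-0.05]
    - [0,0,-0.1]
    - [0,0,-0.17]
    - [0,0,-0.25]
    - [0,0,-0.3]
    - [0,0,-0.3]
    - [0,0,-0.3]
  turn:
    - [0,0,0]
    - [0,0,0]
    - [0,0,0]
    - [0,0,0]
    - [0,0,0]
    - [0,0,0]
    - [0,0,0]
    - [0,0,0]

```text
clock: 7.45
tcp_pos: [0.4362, 0.2682, 0.1734]
orientation: [1.099, 2.942, -0.0]
contact_force: [-0.4, -0.3, -5.2]
grip_width: 0.0228
```

Run:
```python
from h import *
state(); go(((.4732,-.0705,.165),3.0616))
```

```text
t 7.45 tcp [0.4362 0.2682 0.1734] yaw 2.4268 z [ 0.0007 -0.0003 -1.    ] F [-0.3708 -0.3341 -5.167 ] M [ 0.0271  0.0752 -0.001 ] w 0.0228 q [-0.0546  0.3946 -0.754   1.9728  0.3426  0.9031 -0.1301]
offset [-0.4999 -0.4631  0.0171] turn [-0.      0.0005 -0.4232]
```

Call:
carry_out:
  offset:
    - [-0.5,-0.463,0.017]
    - [-0.5,-0.463,0.017]
    - [-0.5,-0.463,0.017]
    - [-0.5,-0.463,0.017]
    - [-0.5,-0.463,0.017]
    - [-0.5,-0.463,0.017]
    - [-0.5,-0.463,0.017]
    - [-0.5,-0.463,0.017]
  turn:
    - [0,0,-0.423]
    - [0,0,-0.423]
    - [0,0,-0.423]
    - [0,0,-0.423]
    - [0,0,-0.423]
    - [0,0,-0.423]
    - [0,0,-0.423]
    - [0,0,-0.423]

```text
clock: 8.25
tcp_pos: [0.4717, -0.0771, 0.1623]
orientation: [-0.14, -3.134, 0.003]
contact_force: [-0.5, 0.5, -5.2]
grip_width: 0.0231
```

Run:
```python
from h import *
state(); go(((.4732,-.0705,.155),3.0616))
P=[]
F={c:imaging.grab_frame(c) for c in ("top","side")}
for c,f in F.items(): np.savez(c+"h.npz",**f)
g=dict(np.load("t.npz"))
for c in F:
    for q in ["wrench_slot","wrench_head"]:
        for d in look_for(q,c)[:2]:
            w=cam2w(F[c],d["xyz"]); print(c,q,round(d["score"],2),w,np.round(proj(F[c],w)))
s=F["side"]
o=np.array(r.get_obs()["tcp_pos"]); 
print(proj(s,[.599,-.0806,.165]),proj(F["top"],[.599,-.0806,.165]))
a=cv2.resize(s["pixels"][130:240,190:350,::-1],(800,550),interpolation=cv2.INTER_CUBIC); cv2.imwrite("pics/hover.png",cv2.convertScaleAbs(a,alpha=1.3))
```

```text
t 8.25 tcp [ 0.4717 -0.0771  0.1623] yaw 3.0524 z [-0.005  -0.0019 -1.    ] F [-0.4796  0.5439 -5.1785] M [ 0.0201  0.1217 -0.041 ] w 0.0231 q [ 0.7119  0.3716 -0.8098  2.0508  0.3548  0.8654  1.1819]
offset [-0.002   0.0135  0.0146] turn [-0.0015 -0.0032 -0.0061]
top wrench_slot 0.54 [ 0.6222 -0.0807  0.1711] [392. 157.]
top wrench_slot 0.48 [0.1327 0.3655 0.0157] [181. 406.]
top wrench_head 0.5 [0.1333 0.3636 0.0228] [181. 406.]
top wrench_head 0.48 [ 0.23   -0.2656  0.0218] [477. 355.]
side wrench_slot 0.73 [0.1449 0.3769 0.0219] [500. 396.]
side wrench_slot 0.55 [ 0.6007 -0.0634  0.1687] [243. 175.]
side wrench_head 0.81 [ 0.6012 -0.0675  0.1671] [243. 174.]
side wrench_head 0.77 [0.1466 0.3787 0.0218] [499. 397.]
(np.float64(244.3425690212299), np.float64(170.9746196652162)) (np.float64(391.5951060269919), np.float64(168.98359036386398))
```

View pics/hover.png

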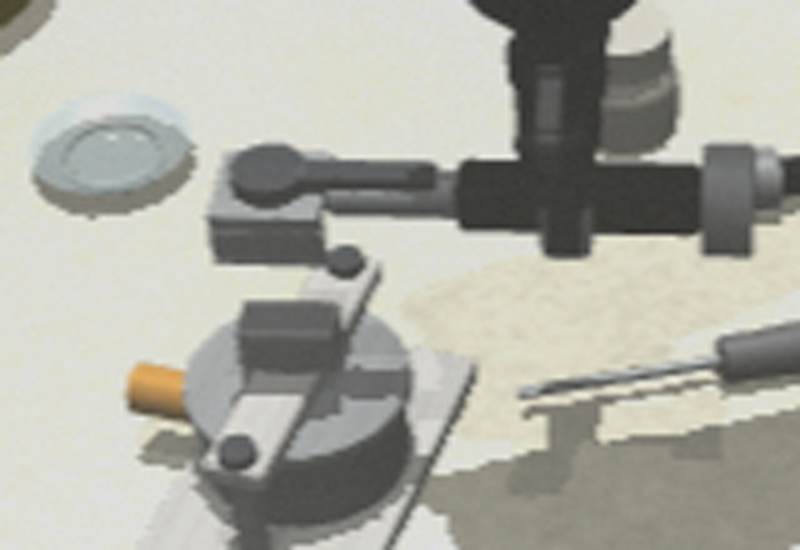

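Call:
carry_out:
  offset:
    - [-0.002,0.013,0.015]
    - [-0.002,0.013,0.03]
    - [-0.002,0.013,0.05]
    - [-0.002,0.013,0.075]
    - [-0.002,0.013,0.075]
    - [-0.002,0.013,0.075]
    - [-0.002,0.013,0.075]
  turn:
    - [0,-0.003,-0.006]
    - [0,-0.003,-0.006]
    - [0,-0.003,-0.006]
    - [0,-0.003,-0.006]
    - [0,-0.003,-0.006]
    - [0,-0.003,-0.006]
    - [0,-0.003,-0.006]

```text
clock: 9.25
tcp_pos: [0.4754, -0.0636, 0.1274]
orientation: [0.111, 3.135, -0.0]
contact_force: [-0.0, -0.4, -4.0]
grip_width: 0.0226
```

Run:
```python
from h import *
state(); go(((.4732,-.0705,.122),3.0616))
F={c:imaging.grab_frame(c) for c in ("top","side")}
P=np.zeros((600,800,3),np.uint8)
for k,(c,b) in enumerate([("side",(170,130,330,250)),("top",(320,120,480,240))]):
    f=F[c]; np.savez(c+"h.npz",**f); x0,y0,x1,y1=b
    P[k*300:k*300+300,:400]=cv2.resize(f["pixels"][y0:y1,x0:x1,::-1],(400,300),interpolation=cv2.INTER_CUBIC)
s=F["side"]["pixels"][155:255,200:280,::-1]
P[:500,400:]=cv2.resize(s,(400,500),interpolation=cv2.INTER_CUBIC)
cv2.imwrite("pics/hover2.png",cv2.convertScaleAbs(P,alpha=1.4))
```

```text
t 9.25 tcp [ 0.4754 -0.0636  0.1274] yaw 3.0706 z [ 0.005  -0.0003 -1.    ] F [-0.0043 -0.4069 -3.9645] M [ 0.0567  0.103  -0.0613] w 0.0226 q [ 0.6532  0.425  -0.7822  2.082   0.4226  0.7898  1.1123]
offset [ 0.0034 -0.0141  0.0108] turn [0.0001 0.0033 0.006 ]
```

View pics/hover2.png

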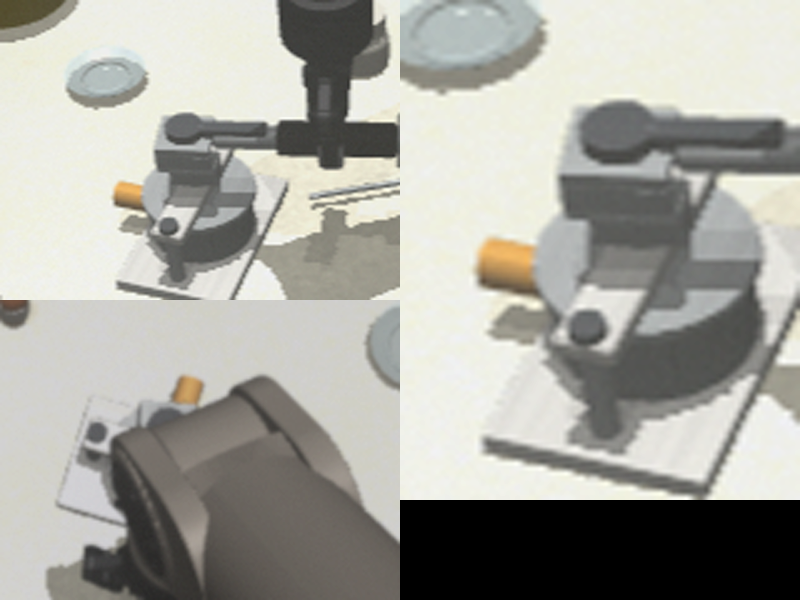

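The hover view shows the head (side crop 615,160) just above the nut, about 7 mm too far left in y. That matches the measured TCP: my last correction double-counted the lag. I'll correct it and let it settle.

Call:
carry_out:
  offset:
    - [0.003,-0.007,0]
    - [0.003,-0.014,0]
    - [0.003,-0.014,0.0]
    - [0.003,-0.014,0.005]
    - [0.003,-0.014,0.01]
    - [0.003,-0.014,0.01]
    - [0.003,-0.014,0.01]
    - [0.003,-0.014,0.01]
  turn:
    - [0,0.003,0.006]
    - [0,0.003,0.006]
    - [0,0.003,0.006]
    - [0,0.003,0.006]
    - [0,0.003,0.006]
    - [0,0.003,0.006]
    - [0,0.003,0.006]
    - [0,0.003,0.006]

```text
clock: 10.15
tcp_pos: [0.4732, -0.0703, 0.1222]
orientation: [0.125, 3.139, 0.0]
contact_force: [0.2, 0.8, -3.6]
grip_width: 0.0226
```

Run:
```python
from h import *
state(); go(((.4732,-.0705,.110),3.0616),((.4732,-.0705,.0986),3.0616))
f=imaging.grab_frame("side"); np.savez("s3.npz",**f)
cv2.imwrite("pics/hover3.png",cv2.convertScaleAbs(cv2.resize(f["pixels"][160:220,215:285,::-1],(700,600),interpolation=cv2.INTER_CUBIC),alpha=1.4))
# head corner px model: head 48x46 planform
d=np.array([np.cos(-.08),np.sin(-.08)]);n=np.array([-d[1],d[0]]);c=np.array([.599,-.0806])
for z,L,W,nm in ((.099,.022,.012,"nut top"),(.077,.022,.012,"nut bot")):
    print(nm,[tuple(np.round((np.array(proj(f,[*(c+a*L*d+b*W*n),z]))-[215,160])*10)) for a,b in((1,1),(-1,1),(1,-1),(-1,-1))])
o=r.get_obs(); zu=o["tcp_pos"][2]+.0044-.024
c2=np.array(o["tcp_pos"][:2])+.1262*d
print("head bottom",[tuple(np.round((np.array(proj(f,[*(c2+a*.024*d+b*.023*n),zu]))-[215,160])*10)) for a,b in((1,1),(-1,1),(1,-1),(-1,-1))])
```

```text
t 10.15 tcp [ 0.4732 -0.0703  0.1222] yaw 3.062 z [ 0.0001  0.0001 -1.    ] F [ 0.1847  0.7684 -3.5735] M [-0.0339  0.064  -0.0228] w 0.0226 q [ 0.6594  0.4327 -0.7736  2.0853  0.4277  0.7841  1.1131]
offset [-0.0001 -0.0003  0.0244] turn [0.     0.0001 0.0003]
offset [-0.0001 -0.0003  0.0472] turn [0.     0.0001 0.0003]
nut top [(np.float64(225.0), np.float64(374.0)), (np.float64(421.0), np.float64(378.0)), (np.float64(242.0), np.float64(302.0)), (np.float64(435.0), np.float64(306.0))]
nut bot [(np.float64(239.0), np.float64(446.0)), (np.float64(432.0), np.float64(450.0)), (np.float64(255.0), np.float64(374.0)), (np.float64(446.0), np.float64(378.0))]
head bottom [(np.float64(206.0), np.float64(396.0)), (np.float64(422.0), np.float64(400.0)), (np.float64(239.0), np.float64(258.0)), (np.float64(449.0), np.float64(262.0))]
```

View pics/hover3.png

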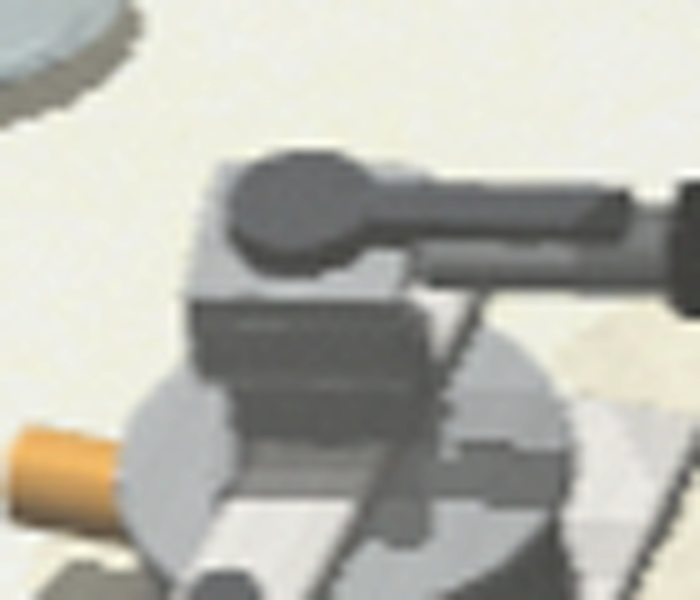

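The head (205–430, 300–378 in the crop) sits squarely above the nut (240–435, 380–437), within about 1 px of the model. I'll lower it gently and watch the force.

Call:
carry_out:
  offset:
    - [0,0,0.005]
    - [0,0,0.01]
    - [0,0,0.014]
    - [0,0,0.018]
    - [0,0,0.022]
    - [0,0,0.022]
    - [0,0,0.022]
  turn:
    - [0,0,0]
    - [0,0,0]
    - [0,0,0]
    - [0,0,0]
    - [0,0,0]
    - [0,0,0]
    - [0,0,0]

```text
clock: 10.9
tcp_pos: [0.4731, -0.0704, 0.1111]
orientation: [-0.125, -3.139, -0.0]
contact_force: [-0.8, -0.2, -4.1]
grip_width: 0.0226
```

```bash
python3 -c "
from h import *
state()"
```

```text
t 10.9 tcp [ 0.4731 -0.0704  0.1111] yaw 3.0618 z [-0.0001  0.0001 -1.    ] F [-0.8405 -0.2075 -4.0732] M [-0.0326  0.1349  0.0246] w 0.0226 q [ 0.6464  0.45   -0.7602  2.0932  0.4482  0.7635  1.095 ]
```

Call:
carry_out:
  offset:
    - [0,0,0.005]
    - [0,0,0.01]
    - [0,0,0.015]
    - [0,0,0.02]
    - [0,0,0.023]
    - [0,0,0.023]
    - [0,0,0.023]
  turn:
    - [0,0,0]
    - [0,0,0]
    - [0,0,0]
    - [0,0,0]
    - [0,0,0]
    - [0,0,0]
    - [0,0,0]

```text
clock: 11.6
tcp_pos: [0.4731, -0.0704, 0.0997]
orientation: [-0.125, -3.139, -0.0]
contact_force: [0.1, 0.8, -4.0]
grip_width: 0.0229
```

```bash
python3 -c "
from h import *
state()
# sweep table: TCP on arc about the pivot, relative to commanded pose (assume = measured)
o=r.get_obs();R0=Ro.from_rotvec(o['orientation']);p0=np.array(o['tcp_pos']);c=np.array([.599,-.0806]);v=p0[:2]-c
print(np.linalg.norm(v),np.arctan2(v[1],v[0]))
"
```

```text
t 11.6 tcp [ 0.4731 -0.0704  0.0997] yaw 3.0619 z [-0.      0.0001 -1.    ] F [ 0.1084  0.791  -4.0136] M [0.013  0.0912 0.0018] w 0.0229 q [ 0.6324  0.468  -0.7455  2.1008  0.4699  0.742   1.076 ]
0.1262619055351329 3.060815993068751
```

The head is seated with no contact force. I'll sweep in stages, watching the torque about the pivot.

Call:
carry_out:
  offset:
    - [0,0.0126,0]
    - [-0.0013,0.0252,0]
    - [-0.0028,0.0377,0]
    - [-0.005,0.0501,0]
    - [-0.005,0.0501,0]
    - [-0.005,0.0501,0]
    - [-0.005,0.0501,0]
  turn:
    - [0,0,0.0333]
    - [0,0,0.0667]
    - [0,0,0.1]
    - [0,0,0.1333]
    - [0,0,0.1333]
    - [0,0,0.1333]
    - [0,0,0.1333]

```text
clock: 12.3
tcp_pos: [0.4776, -0.0463, 0.0997]
orientation: [0.438, 3.111, -0.001]
contact_force: [-0.1, -1.7, -4.2]
grip_width: 0.0224
```

```bash
cat >> h.py <<'E'
C=np.array([.599,-.0806])
def tau():
    o=r.get_obs(); p=np.array(o["tcp_pos"]); F=np.array(o["contact_force"]); M=np.array(o["moment"]); v=p[:2]-C
    y=Ro.from_rotvec(o["orientation"]).as_matrix()[:2,0]
    print("t",round(o["clock"],2),"rho",np.linalg.norm(v),"arc",3.0608-np.arctan2(v[1],v[0]),"turned",(3.0618-np.arctan2(y[1],y[0])+3.14159)%6.28318-3.14159,
     "Ftan",(v[1]*F[0]-v[0]*F[1])/np.linalg.norm(v),"Frad",v@F[:2]/np.linalg.norm(v),"Fz",F[2],"Mz",M[2],"tau",v[0]*F[1]-v[1]*F[0],"w/ Mz",v[0]*F[1]-v[1]*F[0]+M[2])
def arc(d,ths,rho=.1263):
    for t in ths:
        t=t; print(t,[round(-rho*(1-np.cos(t))/.5,4),round(rho*np.sin(t)/.5,4),0],"turn",round(t/1.5,4))
E
python3 -c "
from h import *
tau(); arc(0,[.04,.08,.12,.16])"
```

```text
t 12.3 rho 0.12617343890093616 arc 0.19460061328053468 turned 0.19982719496161616 Ftan -1.7043184169555563 Frad -0.3564360597284237 Fz -4.165547115911033 Mz -0.10137456234277054 tau 0.21503971564948213 w/ Mz 0.11366515330671159
0.04 [np.float64(-0.0002), np.float64(0.0101), 0] turn 0.0267
0.08 [np.float64(-0.0008), np.float64(0.0202), 0] turn 0.0533
0.12 [np.float64(-0.0018), np.float64(0.0302), 0] turn 0.08
0.16 [np.float64(-0.0032), np.float64(0.0402), 0] turn 0.1067
```

Call:
carry_out:
  offset:
    - [-0.0002,0.0101,0]
    - [-0.0008,0.0202,0]
    - [-0.0008,0.0202,0]
    - [-0.0008,0.0202,0]
  turn:
    - [0,0,0.0267]
    - [0,0,0.0533]
    - [0,0,0.0533]
    - [0,0,0.0533]

```text
clock: 12.7
tcp_pos: [0.4807, -0.0367, 0.0996]
orientation: [-0.561, -3.091, 0.001]
contact_force: [0.1, -3.2, -4.3]
grip_width: 0.0224
```

```bash
python3 -c "
from h import *
tau()"
```

```text
t 12.7 rho 0.12621519870733625 arc 0.274776654063587 turned 0.279052050868386 Ftan -2.96315913563325 Frad -1.1549629480344539 Fz -4.3165873217040405 Mz -0.02334924404979416 tau 0.37399571910540935 w/ Mz 0.3506464750556152
```

Call:
carry_out:
  offset:
    - [-0.0002,0.0101,0]
    - [-0.0008,0.0202,0]
    - [-0.0008,0.0202,0]
    - [-0.0008,0.0202,0]
  turn:
    - [0,0,0.0267]
    - [0,0,0.0533]
    - [0,0,0.0533]
    - [0,0,0.0533]

```text
clock: 13.1
tcp_pos: [0.4846, -0.0273, 0.0996]
orientation: [-0.683, -3.066, 0.001]
contact_force: [0.2, -4.8, -4.3]
grip_width: 0.0226
```

```bash
python3 -c "
from h import *
tau()"
```

```text
t 13.1 rho 0.12620147986630528 arc 0.35520127649007893 turned 0.35873742028381583 Ftan -4.310253798453051 Frad -2.210416048396462 Fz -4.328725783224961 Mz -0.01661660330440471 tau 0.5439604079641386 w/ Mz 0.5273438046597339
```

Call:
carry_out:
  offset:
    - [-0.0002,0.0101,0]
    - [-0.0008,0.0202,0]
    - [-0.0008,0.0202,0]
    - [-0.0008,0.0202,0]
  turn:
    - [0,0,0.0267]
    - [0,0,0.0533]
    - [0,0,0.0533]
    - [0,0,0.0533]

```text
clock: 13.5
tcp_pos: [0.4892, -0.0183, 0.0996]
orientation: [-0.805, -3.037, 0.001]
contact_force: [0.4, -4.2, -3.4]
grip_width: 0.0227
```

```bash
python3 -c "
from h import *
tau()"
```

```text
t 13.5 rho 0.12621486637956078 arc 0.4354326618940174 turned 0.43845883068316294 Ftan -3.40418872776115 Frad -2.4339910430611043 Fz -3.4254376201875933 Mz 0.09541828328196698 tau 0.42965922540518053 w/ Mz 0.5250775086871475
```

Call:
carry_out:
  offset:
    - [-0.0002,0.0101,0]
    - [-0.0008,0.0202,0]
    - [-0.0018,0.0302,0]
    - [-0.0018,0.0302,0]
    - [-0.0018,0.0302,0]
  turn:
    - [0,0,0.0267]
    - [0,0,0.0533]
    - [0,0,0.08]
    - [0,0,0.08]
    - [0,0,0.08]

```text
clock: 14.0
tcp_pos: [0.4975, -0.0056, 0.0996]
orientation: [-0.985, -2.983, 0.001]
contact_force: [0.6, -5.2, -4.2]
grip_width: 0.0228
```

```bash
python3 -c "
from h import *
tau()
f=imaging.grab_frame('side'); tau(); imaging.grab_frame('side'); tau()
cv2.imwrite('pics/sw.png',cv2.convertScaleAbs(cv2.resize(f['pixels'][140:240,200:333,::-1],(798,600),interpolation=cv2.INTER_CUBIC),alpha=1.4))"
```

```text
t 14.0 rho 0.12622551910717944 arc 0.5553343302270903 turned 0.558273818217343 Ftan -3.777706727741365 Frad -3.5614334562796803 Fz -4.248178909714662 Mz 0.2391231501428112 tau 0.476842992743838 w/ Mz 0.7159661428866493
t 14.05 rho 0.12622961587904816 arc 0.55538513840595 turned 0.5584920303943486 Ftan -3.4371698266241797 Frad -2.8323265470391643 Fz -4.06205456697777 Mz 0.2619817983017709 tau 0.43387262692582473 w/ Mz 0.6958544252275956
t 14.1 rho 0.1262090142261836 arc 0.555975902475601 turned 0.5588834137821355 Ftan -4.353745646292952 Frad -2.7619549176715235 Fz -3.8487777107672043 Mz 0.2909840682791554 tau 0.5494819462101721 w/ Mz 0.8404660144893275
```

Call:
carry_out:
  offset:
    - [-0.0002,0.0101,0]
    - [-0.0008,0.0202,0]
    - [-0.0018,0.0302,0]
    - [-0.0018,0.0302,0]
    - [-0.0018,0.0302,0]
  turn:
    - [0,0,0.0267]
    - [0,0,0.0533]
    - [0,0,0.08]
    - [0,0,0.08]
    - [0,0,0.08]

```text
clock: 14.6
tcp_pos: [0.5071, 0.0062, 0.0995]
orientation: [-1.163, -2.918, 0.001]
contact_force: [0.5, -5.3, -3.2]
grip_width: 0.0229
```

```bash
cat >> h.py <<'E'
def mtau(n=4):
    T=[]
    for i in range(n):
        if i: imaging.grab_frame("side")
        o=r.get_obs(); p=np.array(o["tcp_pos"]); F=np.array(o["contact_force"]); v=p[:2]-C
        T.append([v[0]*F[1]-v[1]*F[0],o["moment"][2],v@F[:2]/.126])
    T=np.array(T); x=Ro.from_rotvec(o["orientation"]).as_matrix()[:2,0]
    a=(3.0618-np.arctan2(x[1],x[0])+3.14159)%6.28318-3.14159
    print("t",round(o["clock"],2),"turned",round(a,3),"arc",round(3.0608-np.arctan2(v[1],v[0]),3),"tauF,Mz,Frad",T.mean(0),"TOTAL",T[:,:2].sum(1).mean().round(3),"z",p[2])
E
python3 -c "
from h import *
mtau()"
```

```text
t 14.75 turned 0.679 arc 0.676 tauF,Mz,Frad [ 0.4291  0.3655 -2.9693] TOTAL 0.795 z 0.09960556827485641
```

Call:
carry_out:
  offset:
    - [-0.0002,0.0101,0]
    - [-0.0008,0.0202,0]
    - [-0.0018,0.0302,0]
    - [-0.0018,0.0302,0]
    - [-0.0018,0.0302,0]
  turn:
    - [0,0,0.0267]
    - [0,0,0.0533]
    - [0,0,0.08]
    - [0,0,0.08]
    - [0,0,0.08]

```text
clock: 15.25
tcp_pos: [0.5182, 0.0166, 0.0995]
orientation: [-1.336, -2.843, 0.001]
contact_force: [-0.5, -5.2, -3.0]
grip_width: 0.0225
```

```bash
python3 -c "
from h import *
mtau()"
```

```text
t 15.4 turned 0.799 arc 0.796 tauF,Mz,Frad [ 0.4545  0.5508 -3.5079] TOTAL 1.005 z 0.09958215995719921
```

Call:
carry_out:
  offset:
    - [-0.0002,0.0101,0]
    - [-0.0008,0.0202,0]
    - [-0.0008,0.0202,0]
    - [-0.0008,0.0202,0]
  turn:
    - [0,0,0.0267]
    - [0,0,0.0533]
    - [0,0,0.0533]
    - [0,0,0.0533]

```text
clock: 15.8
tcp_pos: [0.5261, 0.0228, 0.0995]
orientation: [-1.449, -2.787, 0.001]
contact_force: [-1.0, -4.7, -3.6]
grip_width: 0.0229
```

```bash
python3 -c "
from h import *
mtau()"
```

```text
t 15.95 turned 0.879 arc 0.876 tauF,Mz,Frad [ 0.4298  0.6236 -3.8255] TOTAL 1.053 z 0.09956231052544037
```

Call:
carry_out:
  offset:
    - [-0.0002,0.0101,0]
    - [-0.0005,0.0151,0]
    - [-0.0005,0.0151,0]
    - [-0.0005,0.0151,0]
  turn:
    - [0,0,0.0267]
    - [0,0,0.04]
    - [0,0,0.04]
    - [0,0,0.04]

```text
clock: 16.35
tcp_pos: [0.5326, 0.0271, 0.0996]
orientation: [-1.532, -2.743, 0.0]
contact_force: [-1.4, -3.6, -3.8]
grip_width: 0.0228
```

```bash
python3 -c "
from h import *
mtau(6)"
```

```text
t 16.6 turned 0.939 arc 0.938 tauF,Mz,Frad [ 0.367   0.6647 -2.6361] TOTAL 1.032 z 0.0996626254224509
```

Call:
carry_out:
  offset:
    - [-0.0001,0.005,0]
    - [-0.0002,0.0101,0]
    - [-0.0002,0.0101,0]
    - [-0.0002,0.0101,0]
  turn:
    - [0,0,0.0133]
    - [0,0,0.0267]
    - [0,0,0.0267]
    - [0,0,0.0267]

```text
clock: 17.0
tcp_pos: [0.5373, 0.0299, 0.0997]
orientation: [1.588, 2.711, 0.001]
contact_force: [-0.5, -2.7, -4.0]
grip_width: 0.0229
```

```bash
python3 -c "
from h import *
mtau(6)"
```

```text
t 17.25 turned 0.979 arc 0.98 tauF,Mz,Frad [ 0.152   0.5061 -1.4405] TOTAL 0.658 z 0.09973641806189937
```

The torque fell from about 1.05 to 0.66 Nm while the handle kept turning, which is the click. I'll stop, ease back until the slot is free, and check the force.

Call:
carry_out:
  offset:
    - [-0.0002,-0.0101,0]
    - [-0.0008,-0.0202,0]
    - [-0.0018,-0.0302,0]
    - [-0.0037,-0.0427,0]
    - [-0.0037,-0.0427,0]
    - [-0.0037,-0.0427,0]
  turn:
    - [0,0,-0.0267]
    - [0,0,-0.0533]
    - [0,0,-0.08]
    - [0,0,-0.1133]
    - [0,0,-0.1133]
    - [0,0,-0.1133]

```text
clock: 17.85
tcp_pos: [0.52, 0.0181, 0.1]
orientation: [1.354, 2.834, 0.002]
contact_force: [0.3, -1.2, -4.1]
grip_width: 0.023
```

```bash
python3 -c "
from h import *
mtau(4);state()"
```

```text
t 18.0 turned 0.811 arc 0.814 tauF,Mz,Frad [ 0.039  -0.008  -0.5943] TOTAL 0.031 z 0.09985213444249676
t 18.0 tcp [0.5199 0.018  0.0999] yaw 2.2512 z [ 0.0007  0.0006 -1.    ] F [ 0.9916 -0.3039 -3.0807] M [0.0766 0.0592 0.0114] w 0.0226 q [ 0.2899  0.4775 -0.5509  2.0164  0.3631  0.7426  0.1982]
```

Call:
carry_out:
  offset:
    - [0,0,-0.015]
    - [0,0,-0.035]
    - [0,0,-0.06]
    - [0,0,-0.1]
    - [0,0,-0.15]
    - [0,0,-0.15]
    - [0,0,-0.15]
  turn:
    - [0,0,0]
    - [0,0,0]
    - [0,0,0]
    - [0,0,0]
    - [0,0,0]
    - [0,0,0]
    - [0,0,0]

```text
clock: 18.7
tcp_pos: [0.5198, 0.0174, 0.1754]
orientation: [1.351, 2.834, 0.001]
contact_force: [-0.3, -0.9, -4.1]
grip_width: 0.0231
```

Run:
```python
from h import *
state()
# move: back over start, commanded ~ measured
go(((.4365,.2689,.175),2.4275),((.4365,.2689,.10),2.4275))
s=imaging.grab_frame("side"); np.savez("s5.npz",**s)
for d in outline_of("nut","side")[:2]:
    ys,xs=np.nonzero(d["region"]); print(d["score"],len(xs),xs.mean(),ys.mean(),cv2.minAreaRect(np.c_[xs,ys].astype(np.float32)))
```

```text
t 18.7 tcp [0.5198 0.0174 0.1754] yaw 2.2516 z [ 0.0018 -0.0003 -1.    ] F [-0.2915 -0.8736 -4.1074] M [0.094  0.1257 0.009 ] w 0.0231 q [ 0.3447  0.3694 -0.605   1.9613  0.2688  0.8883  0.2811]
offset [0.4956 0.1872 0.0003] turn [ 0.0007  0.001  -0.1172]
offset [0.4958 0.187  0.1503] turn [ 0.0007  0.001  -0.1172]
0.62 298 247.41275167785236 196.64093959731542 ((247.26002502441406, 196.82000732421875), (23.0, 15.0), 36.869895935058594)
```

Call:
carry_out:
  offset:
    - [0.496,0.187,0]
    - [0.496,0.187,0]
    - [0.496,0.187,0]
    - [0.496,0.187,0]
    - [0.496,0.187,0]
    - [0.496,0.187,0]
    - [0.496,0.187,0]
    - [0.496,0.187,0]
  turn:
    - [0,0,-0.1172]
    - [0,0,-0.1172]
    - [0,0,-0.1172]
    - [0,0,-0.1172]
    - [0,0,-0.1172]
    - [0,0,-0.1172]
    - [0,0,-0.1172]
    - [0,0,-0.1172]

```text
clock: 19.6
tcp_pos: [0.4355, 0.2683, 0.1736]
orientation: [-1.096, -2.943, 0.003]
contact_force: [-0.1, -0.9, -3.3]
grip_width: 0.0227
```

Run:
```python
from h import *
s=imaging.grab_frame("side"); np.savez("s6.npz",**s)
M=[outline_of("nut","side")]; t=imaging.grab_frame("top"); M.append(outline_of("nut","top"))
def fit(f,m):
    best=[]
    for yaw in np.arange(-1.57,1.57,.03):
        d=np.array([np.cos(yaw),np.sin(yaw)]);n=np.array([-d[1],d[0]]); P=[]
        for dx in np.arange(-.006,.0061,.002):
          for dy in np.arange(-.006,.0061,.002):
            P=[proj(f,[*(C+[dx,dy]+a*.022*d+b*.012*n),z]) for a in(1,-1) for b in(1,-1) for z in(.099,.077)]
            h=cv2.convexHull(np.array(P,np.float32)); im=np.zeros((480,640),np.uint8); cv2.fillConvexPoly(im,(h*16).round().astype(np.int32),1,shift=4)
            im=im[150:260,200:420]; mm=m[150:260,200:420]
            best.append(((im&mm).sum()/(im|mm).sum(),yaw,dx,dy))
    return sorted(best)[::-1][:4]
for f,l in zip((s,t),M):
    if l: print(l[0]["score"],l[0]["region"].sum(),np.array(fit(f,l[0]["region"].astype(np.uint8))))
state(); go(((.4365,.2689,.0245),2.4275))
```

```text
0.67 248 [[ 0.8407 -0.91    0.004  -0.004 ]
 [ 0.8373 -0.97    0.004  -0.006 ]
 [ 0.8215 -1.      0.004  -0.006 ]
 [ 0.8212 -0.91    0.004  -0.006 ]]
0.64 272 [[ 0.8746 -0.82    0.002   0.    ]
 [ 0.869  -0.79    0.002   0.    ]
 [ 0.8641 -0.73    0.002   0.    ]
 [ 0.8567 -0.76    0.      0.    ]]
t 19.8 tcp [0.4365 0.2674 0.1742] yaw 2.4252 z [-0.0005 -0.001  -1.    ] F [ 0.8036  0.2375 -3.7618] M [ 0.0926  0.0755 -0.0531] w 0.0228 q [-0.0771  0.3856 -0.7226  1.9729  0.3236  0.9003 -0.1135]
offset [0.002  0.0026 0.2995] turn [-0.0007  0.0002 -0.0016]
```

The nut is now at yaw −0.82 to −0.91, so it turned about 0.75–0.83 rad, which fits a click near 0.5. I'll lay the wrench back slowly.

Call:
carry_out:
  offset:
    - [0.001,0.002,0.09]
    - [0.001,0.002,0.17]
    - [0.001,0.002,0.23]
    - [0.001,0.002,0.265]
    - [0.001,0.002,0.28]
    - [0.001,0.002,0.29]
    - [0.001,0.002,0.296]
    - [0.001,0.002,0.296]
  turn:
    - [0,0,0]
    - [0,0,0]
    - [0,0,0]
    - [0,0,0]
    - [0,0,0]
    - [0,0,0]
    - [0,0,0]
    - [0,0,0]

```text
clock: 20.6
tcp_pos: [0.4368, 0.2703, 0.0272]
orientation: [1.098, 2.943, 0.001]
contact_force: [0.2, 0.2, -3.2]
grip_width: 0.0226
```

```bash
python3 -c "
from h import *
imaging.grab_frame('side');imaging.grab_frame('side');imaging.grab_frame('side');state()"
```

```text
t 20.75 tcp [0.4367 0.2704 0.0275] yaw 2.4276 z [ 0.0013  0.0007 -1.    ] F [ 0.0177 -0.1902 -3.8664] M [0.059  0.1227 0.0177] w 0.0227 q [-0.2193  0.6061 -0.5723  2.0598  0.5539  0.6275 -0.3132]
```

Still about 3–4 mm above contact. I'll lower it in small steps.

Call:
carry_out:
  offset:
    - [0,0,0.002]
    - [0,0,0.004]
    - [0,0,0.006]
    - [0,0,0.0075]
    - [0,0,0.0075]
    - [0,0,0.0075]
  turn:
    - [0,0,0]
    - [0,0,0]
    - [0,0,0]
    - [0,0,0]
    - [0,0,0]
    - [0,0,0]

```text
clock: 21.35
tcp_pos: [0.4363, 0.2702, 0.0236]
orientation: [1.097, 2.943, -0.0]
contact_force: [-1.3, -2.2, 6.0]
grip_width: 0.0233
```

```bash
python3 -c "
from h import *
imaging.grab_frame('side');imaging.grab_frame('side');state()"
```

```text
t 21.45 tcp [0.4363 0.2702 0.0236] yaw 2.4278 z [ 0.0006 -0.0005 -1.    ] F [-1.3554 -1.2309  5.2752] M [-0.3282  0.4607  0.0501] w 0.0227 q [-0.224   0.6122 -0.567   2.0612  0.5601  0.6216 -0.3187]
```

It is resting on the mat with a light press. I'll release, then lift.

Call:
carry_out:
  offset:
    - [0,0,0]
    - [0,0,0]
    - [0,0,0]
    - [0,0,0]
    - [0,0,0]
    - [0,0,0]
    - [0,0,0]
    - [0,0,0]
  turn:
    - [0,0,0]
    - [0,0,0]
    - [0,0,0]
    - [0,0,0]
    - [0,0,0]
    - [0,0,0]
    - [0,0,0]
    - [0,0,0]
  hand: 0
  force: 20

```text
clock: 22.25
tcp_pos: [0.4362, 0.2701, 0.0229]
orientation: [1.098, 2.944, 0.0]
contact_force: [-0.6, 0.2, -0.2]
grip_width: 0.0853
```

Call:
carry_out:
  offset:
    - [0,0,-0.02]
    - [0,0,-0.06]
    - [0,0,-0.12]
    - [0,0,-0.2]
    - [0,0,-0.3]
    - [0,0,-0.4]
    - [0,0,-0.4]
    - [0,0,-0.4]
  turn:
    - [0,0,0]
    - [0,0,0]
    - [0,0,0]
    - [0,0,0]
    - [0,0,0]
    - [0,0,0]
    - [0,0,0]
    - [0,0,0]

```text
clock: 23.05
tcp_pos: [0.4367, 0.2704, 0.2248]
orientation: [1.097, 2.941, 0.003]
contact_force: [0.3, 0.1, -0.0]
grip_width: 0.0853
```

Run:
```python
from h import *
state(); s=imaging.grab_frame("side"); w=imaging.grab_frame("wrist")
P=np.zeros((600,800,3),np.uint8)
P[:300,:400]=cv2.resize(s["pixels"][...,::-1],(400,300),interpolation=cv2.INTER_AREA)
P[:300,400:]=cv2.resize(w["pixels"][...,::-1],(400,300),interpolation=cv2.INTER_AREA)
P[300:,:400]=cv2.resize(s["pixels"][160:250,200:320,::-1],(400,300),interpolation=cv2.INTER_CUBIC)
P[300:,400:]=cv2.resize(s["pixels"][270:405,225:405,::-1],(400,300),interpolation=cv2.INTER_CUBIC)
cv2.imwrite("pics/final.png",cv2.convertScaleAbs(P,alpha=1.2))
for q in ["wrench_grip","wrench_slot"]:
    for d in look_for(q,"wrist")[:1]: print(q,d["score"],cam2w(w,d["xyz"]))
```

```text
t 23.05 tcp [0.4367 0.2704 0.2248] yaw 2.4275 z [ 0.0033  0.001  -1.    ] F [ 0.3156  0.0743 -0.0193] M [-0.0475 -0.0413  0.0203] w 0.0853 q [-0.0378  0.324  -0.7635  1.9215  0.2674  0.9956 -0.0652]
wrench_grip 0.66 [0.2556 0.2995 0.0254]
wrench_slot 0.59 [0.5281 0.1957 0.0318]
```

View pics/final.png

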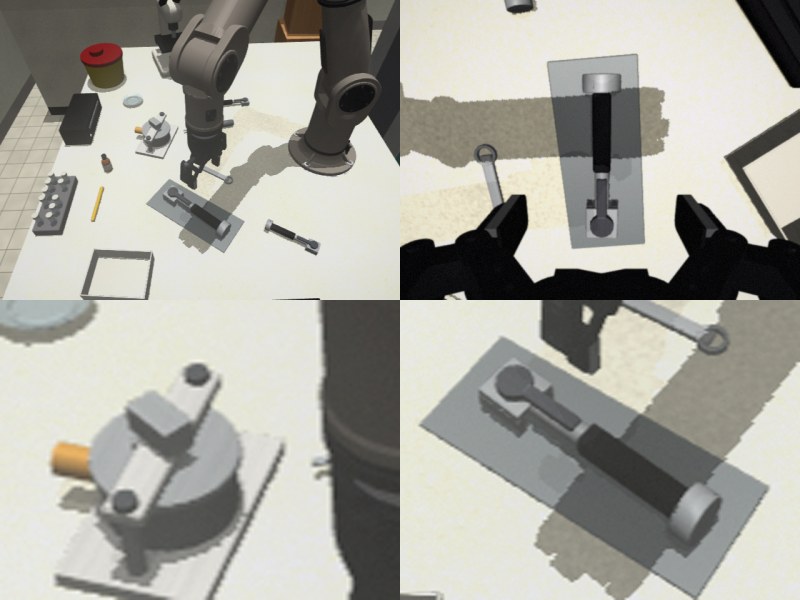

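The final picture shows the wrench upright on the mat with its head in line (wrist panel 602,80 to 602,225), the nut turned (lower-left panel 160,415), and the bystanders in place.

```bash
python3 -c "
from h import *
print(r.hand_in()); state()"
```

```text
the job is handed in; nothing more can be done
None
the job is handed in; nothing more can be done
```

I tightened the nut until the wrench clicked, laid the wrench back on the mat and handed the job in at about 23 s. I took the large wrench from the mat and fitted it over the nut without contact force. I then swept it clockwise by 0.98 rad and stopped once the torque dropped. After that I eased back, lifted off, set the wrench down with about 9 N of press and let go.

- **Click:** the torque about the pivot rose to about 1.05 Nm, then fell to 0.66 Nm as the handle kept turning. I took that as the click. The highest reading was below the stated 1.35 Nm. I read the torque only between steps, so the peak was probably missed, and the readings are also noisy.
- **Nut angle:** the two camera views put the nut's turn at about 0.74 and 0.83 rad. From the torque I judged it started near −0.3, so it should end at about 0.44–0.53, tight but not overtightened. This is an estimate, as the joint value cannot be read directly.
- **Wrench and bench:** the last picture shows the wrench upright on the mat where it lay before, with its head in line with the handle. The bystanders in view look undisturbed. The gripper is open and clear, and the contact force is about zero.
- **Disagreeing check:** in the last wrist picture the network's best match for `wrench_grip` was at (0.26, 0.30), with a score of 0.66. That is not the wrench on the mat, so I discounted it. Its `wrench_slot` match at (0.528, 0.196) agrees with the wrench's original place to about 1 cm.

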